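Knock down the planing stop and hold the gouge cabinet open

ROBOT

A 6-joint arm with a two-finger parallel gripper is mounted at the origin on the work surface. World frame = base frame: x ahead of the robot, y to its left, z up, the work surface at z = 0. Lengths are in m, angles in rad, forces in N, time in s.
With the tool pointing down it reaches from about 0.25 to 0.775 m from the base axis. Payload 4 kg.
Tool frame: the origin (TCP) lies midway between the tips of the shut fingers; the grasp point (between the pads) lies 19 mm behind it (robot.hold_point_z is the distance from the TCP to the grasp point, in m); z points along the fingers, y is the line along which they close (so a half turn about z gives the same grasp; the last joint's range is limited). The gripper opens to 94 mm and grips with 3 to 60 N. Pads are 16 mm wide; open, the fingers measure 119 mm over their backs; the gripper's body (75 mm by 177 mm) begins 78 mm behind the grasp point.
Start: joints at [-1.381, 0.087, 1.371, -0, 1.684, -0.103], TCP at [0.159, -0.527, 0.181] pointing down, gripper open.
Joint ranges: [-3.1, 3.1], [-0.76, 2.03], [0.27, 2.55], [-1.08, 4.22], [0.17, 2.65], [-2.57, 2.57]. Speed limits (rad/s): [2.79, 2.79, 3.14, 3.14, 3.14, 3.14].

INTERFACE

Orientations are given as [roll, pitch, yaw] about the fixed x, y, z axes, in that order (R = Rz(yaw) Ry(pitch) Rx(roll)).
In Python, from bench import readout, imaging, robot gives the robot as it stands.
- The arm moves only by the tool carry_out, never from a script. Its argument "motion" is text: rows parted by semicolons, each of 7 numbers parted by spaces: the shift along the tool's x, y, z each as a share of 200 mm, from -1 to 1, then the turn, a rotation vector about the tool's x, y, z each as a share of 120 degrees, from -1 to 1, then the opening, from 0 (shut) to 1 (fully open). A call has 1 to 12 rows; each row shifts and turns the commanded pose from where the row before left it, along the tool's axes as they then stand; what a row does not reach is not made up. A row lasts 1/8 s, in which the tool goes at most 62.5 mm and 10.7 degrees, less where a joint would pass 70% of its speed; a pose out of reach is approached as far as the arm can. A call with a number of a shift or a turn outside -1 to 1 is refused whole. A call with a gripper value outside its range is refused whole. The fingers move at their own pace and stop on an object; the grip force is fixed at half the most. Time passes only in rows, so rows that do not move let the fingers close. It gives the time, the measured TCP pose, the force, the opening and the grip force at its end, in the units of the state.
- readout.get_obs(): the state, without advancing time (a new reading comes with each control period).
- imaging.snapshot(name): name is "scene" or "top"; returns a dict with "pixels" (384x512x3 uint8, red, green, blue), "fx", "fy", "cx", "cy" (pixels), "dist_coeffs" ([k1, k2, p1, p2, k3] as OpenCV has them; the pictures are not rectified), "R" (3x3) and "t" (3): a world point X has camera coordinates R X + t. Camera axes: x right, y down, z forward; pixel columns grow to the right and rows downward; lengths in m; the calibration is good to about 2 mm. A picture is of the moment at which its call begins. There is no depth.
- robot.close_job(): hands the job in; it is judged then, once.
The state is a dict: "time": time; "joint_positions": joint angles; "qvel": joint speeds; "joint_torque": joint torques, N m; "tool_pos": TCP position; "ee_rot": TCP orientation; "wrist_force": force on the tool from outside, world axes, zero at the start; "wrist_torque": the same for the moment, N m; "width": finger opening in m; "finger_force": force on a finger pad.
Only numpy, scipy, OpenCV 4.12 (cv2) and the standard library are available. Lean on these libraries where they do the work, as an engineer would, in place of code of your own. Each camera call takes 0.05 s, during which the arm holds its last target. There are 200 camera calls.

TASK

The planing stop stands up in the way of the gouge cabinet's door: knock it down flush with the mallet, not with your fingers, and stand the mallet back upright on the bench, clear of the door. Then, with the thumb catch not yet touched, tug the door by its handle, without wrenching it, to learn if it is caught, and if it is, slide the catch right over to release it. Swing the door wide open, nearly square to the cabinet, and finish while still holding it there, for it springs shut by itself; leave the other things where they are.

Things in the scene. Friction and masses are not known exactly. Their poses are not given: they have to be found in the camera images.
- cabinet: Bench-top gouge cabinet, a fixed wooden box: 150 mm deep (its x), 260 mm wide (its y), 190 mm high. Origin: centre of its underside, on the bench. Its front faces its own -x; a door 246 mm wide, 174 mm high, 18 mm thick covers it, lower edge 14 mm over the bench, hinged at the +y end, handle at the -y end. A brass thumb catch stands on the cabinet's top.
- door (a joint): Door angle in rad: 0 shut, grows as it swings out over the bench (clockwise from above), at most 1.75. A spring hinge pulls it shut whenever it is let go (0.2 N m when shut, 0.65 N m at 1.3 rad). A caught door gives about 0.03 rad (6 mm at the handle), then the catch holds it hard; a free one keeps coming.
- handle (a point): Grip point on the door's bow handle: an upright round steel bar, diameter 12 mm, its middle 42 mm in front of the door's face, reaching from 73 mm below this point to 20 mm above it. This point is 162 mm over the bench and 228 mm in plan from the hinge axis. Turns with the door: x axis square to the door, pointing from the front inwards; y axis along the door towards the hinge.
- hinge (a point): A point on the door's upright hinge axis, at the height of the handle's grip point.
- catch (a joint): How far the thumb catch is slid, in m: 0 to 0.003 at the start, at most 0.024, towards the hinge end (the cabinet's +y). Moves with about 3 N, stays where it is left; from 0.018 on it holds nothing. A worn keeper inside the door may or may not have fallen in behind its bolt: the catch looks shut in both cases, only a tug at the door tells.
- thumb (a point): Middle of the top of the catch's brass thumb piece, 22 mm (cabinet x) by 12 mm (cabinet y), rising 24 mm above the cabinet's top out of a slot in a flat brass plate 2 mm thick. When shut it lies at x -42 mm, y -62 mm in the cabinet's frame; it slides along the cabinet's y.
- stop (a joint): How far the planing stop has been driven down, in m: 0 to 0.010 at the start (35 to 45 mm proud of the bench), 0.042 when its top is flush with the steel plate round it (3 mm above the bench). A wooden spring at its side grips it: it moves with about 11 N and stays where it is driven. Left proud, it blocks the door about a third of the way.
- stop_top (a point): Centre of the top face of the planing stop, a dark hardwood post 34 mm square standing up out of a steel plate 62 mm square let into the bench, within the sweep of the door.
- mallet: Carver's round wooden mallet, about 0.55 kg, standing on the flat end of its head. Origin: centre of that end face; z axis up along the handle. Head: diameter 78 mm at the end face, 86 mm at its widest (35 mm up), 66 mm at 98 mm up, ends at 105 mm. Handle: from 105 to 217 mm up, 27 to 30 mm thick, with a 33 mm knob at 208 mm.
- mallet_grip (a point): The place to grip the mallet: on its handle, 168 mm above the end face, where it is 30 mm thick.
- sheep: Bystander, not part of the job: a carved wooden sheep on a plinth, 100 mm long, 90 mm high.
- gouge_a: Bystander, not part of the job: a carving gouge with a dark wooden handle, lying, 200 mm long, 25 mm high.
- gouge_b: Bystander, not part of the job: a carving gouge with a mid-brown handle, lying, 200 mm long, 25 mm high.
- oilstone: Bystander, not part of the job: a grey oilstone in its dark wooden case, 190 x 70 x 40 mm.
- wax_tin: Bystander, not part of the job: a round steel tin, diameter 62 mm, 38 mm high, on the top of the cabinet at its hinge end.
- bowl: Bystander, not part of the job: a terracotta bowl, diameter 110 mm, 45 mm high.
- blank: Bystander, not part of the job: a stepped, sawn carving blank, 150 x 65 x 85 mm.
- brush: Bystander, not part of the job: a bench brush, 220 mm long, 43 mm high.
There are look-alikes about, which are no part of the job. What is shaped like the mallet but green or yellow is not meant.

How it is judged:
By the outcome, as a careful person would: the job done as asked, in the order asked, and still so for the second after the job is handed in, while the arm keeps its last pose, push and grip.
It also fails if it takes over 66 s, if anything falls off the work surface, if the arm or the gripper's body presses on something with over 40 N, if the wrist force passes 120 N, or if a joint passes its speed limit or range.

## Working session

There is one attempt and no reset: what is moved stays moved. The work goes in short steps, Python scripts to look and compute and a tool call to move; the robot and the scene stay as the last step left them, time stands still between calls to the robot, and variables do not carry over. Pictures are saved under pics/ and viewed, at most 10 in all, crops included, and the job is handed in when it is done.

Besides the shell and the picture viewer there is one more tool, called as name(argument=value, ...) on one line, values as JSON. carry_out: Moves the arm, as the interface text tells. Its arguments: {"type":"object","properties":{"motion":{"type":"string"}},"required":["motion"]}

```bash
mkdir -p pics; ls
python3 - <<'E'
from bench import readout, imaging, robot
import cv2
print(readout.get_obs(), robot.hold_point_z)
for n in ("scene","top"):
    s=imaging.snapshot(n); cv2.imwrite(f"pics/{n}0.png",cv2.resize(s["pixels"][:,:,::-1],(800,600),interpolation=cv2.INTER_CUBIC))
    print(n,{k:s[k] for k in s if k!="pixels"})
E
```

```text
pics
{'time': 0.0, 'joint_positions': array([-1.38106783e+00,  8.79218780e-02,  1.37224529e+00, -9.79249479e-06,
        1.68357476e+00, -1.03072119e-01]), 'qvel': array([2.36352309e-04, 6.89046820e-04, 8.64437857e-04, 1.13447359e-03,
       5.33517520e-04, 6.91078268e-05]), 'joint_torque': array([-1.77881164e-03, -3.40184176e+01, -3.02433085e+01,  7.16581405e-02,
        3.32598074e-02, -1.70772519e-04]), 'tool_pos': array([ 0.15864285, -0.52600105,  0.17932688]), 'ee_rot': array([-3.13945379e+00, -2.11456939e-04,  2.92799301e-01]), 'wrist_force': array([-0.70417949,  0.27595646,  0.50673803]), 'wrist_torque': array([ 0.00061207, -0.00785728,  0.03814306]), 'finger_force': 0.0, 'width': 0.09372977865919521} 0.0188
scene {'fx': 353.5270881406615, 'fy': 353.5270881406615, 'cx': 261.7981480008541, 'cy': 194.89209553262512, 'dist_coeffs': array([0.02642827, 0.        , 0.        , 0.        , 0.        ]), 'R': array([[ 0.04898063,  0.99869576, -0.01441116],
       [ 0.75650089, -0.04651548, -0.65233635],
       [-0.65215588,  0.02104979, -0.75779259]]), 't': array([-0.03953567, -0.29286568,  1.53737497])}
top {'fx': 424.65702721360833, 'fy': 424.65702721360833, 'cx': 253.67457133468943, 'cy': 198.262256439952, 'dist_coeffs': array([-0.10562099,  0.        ,  0.        ,  0.        ,  0.        ]), 'R': array([[ 0.04584963, -0.99894502,  0.00258044],
       [-0.97760314, -0.04540092, -0.20550149],
       [ 0.20540184,  0.00689952, -0.9786534 ]]), 't': array([-0.02199529,  0.52660466,  1.2395812 ])}
```

View pics/scene0.png

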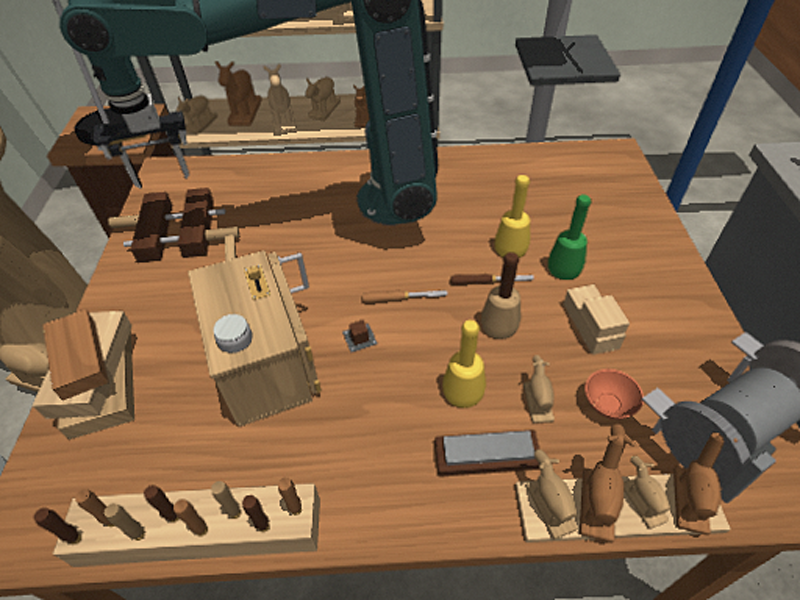

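View pics/top0.png

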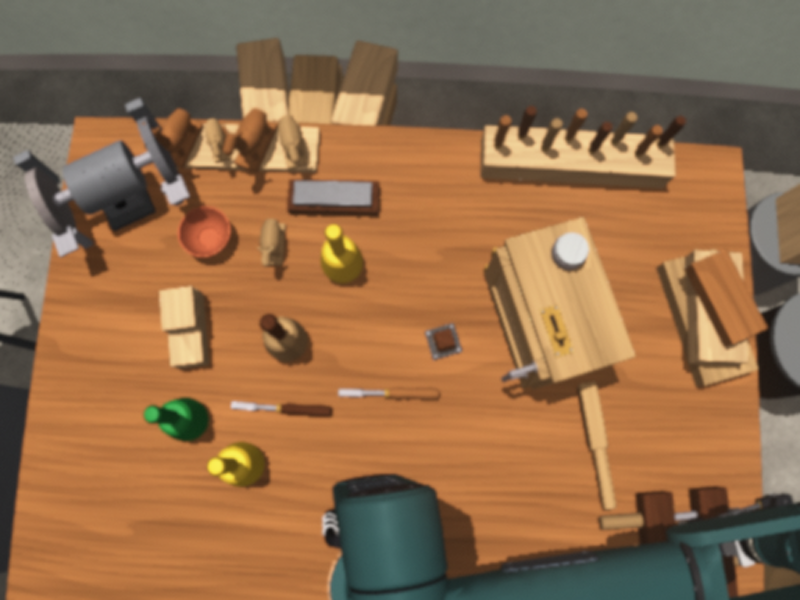

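The pictures show the mallet (natural head, dark handle) at top-view (282,335) and scene (502,300) px. The stop is at (444,341) / (360,335). The cabinet is on the right with its front turned towards the stop and its handle at (520,373) / (297,270). Next I'll zoom in to measure them.

```bash
cat > h.py <<'E'
import numpy as np, cv2
from bench import readout, imaging, robot
def snap(n): return imaging.snapshot(n)
def proj(s,X):
    r,_=cv2.Rodrigues(s["R"]); K=np.array([[s["fx"],0,s["cx"]],[0,s["fy"],s["cy"]],[0,0,1]])
    return cv2.projectPoints(np.atleast_2d(np.float64(X)),r,s["t"],K,s["dist_coeffs"])[0][:,0]
def ray(s,uv):
    K=np.array([[s["fx"],0,s["cx"]],[0,s["fy"],s["cy"]],[0,0,1]])
    p=cv2.undistortPoints(np.float64(uv).reshape(-1,1,2),K,s["dist_coeffs"])[:,0]
    d=np.c_[p,np.ones(len(p))]@s["R"]; return -s["R"].T@s["t"],d
def onz(s,uv,z):
    c,d=ray(s,uv); return c+d*((z-c[2])/d[:,2])[:,None]
def tri(s1,u1,s2,u2):
    A=[];b=[]
    for s,u in((s1,u1),(s2,u2)):
        c,d=ray(s,[u]); d=d[0]/np.linalg.norm(d[0]); P=np.eye(3)-np.outer(d,d); A.append(P); b.append(P@c)
    r=np.linalg.lstsq(np.vstack(A),np.hstack(b),rcond=None); return r[0],np.sqrt(r[1])
E
python3 - <<'E'
from h import *
for n,(x,y,w,h) in {"top":(265,130,150,112),"scene":(110,140,140,105)}.items():
    s=snap(n); np.savez(f"{n}0.npz",**s)
    c=s["pixels"][y:y+h,x:x+w,::-1]; k=800/w
    cv2.imwrite(f"pics/{n}c.png",cv2.resize(c,None,fx=min(k,600/h),fy=min(k,600/h),interpolation=cv2.INTER_CUBIC)); print(min(k,600/h))
E
```

```text
5.333333333333333
5.714285714285714
```

View pics/topc.png

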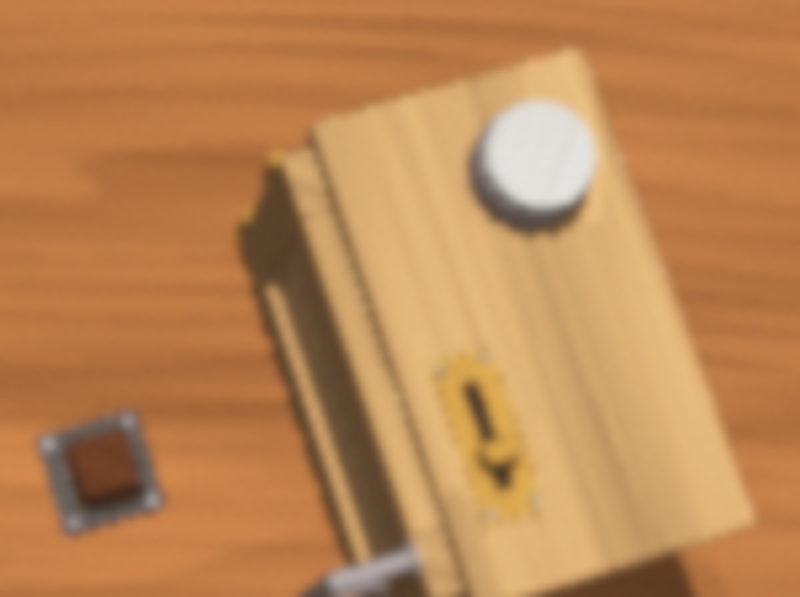

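View pics/scenec.png

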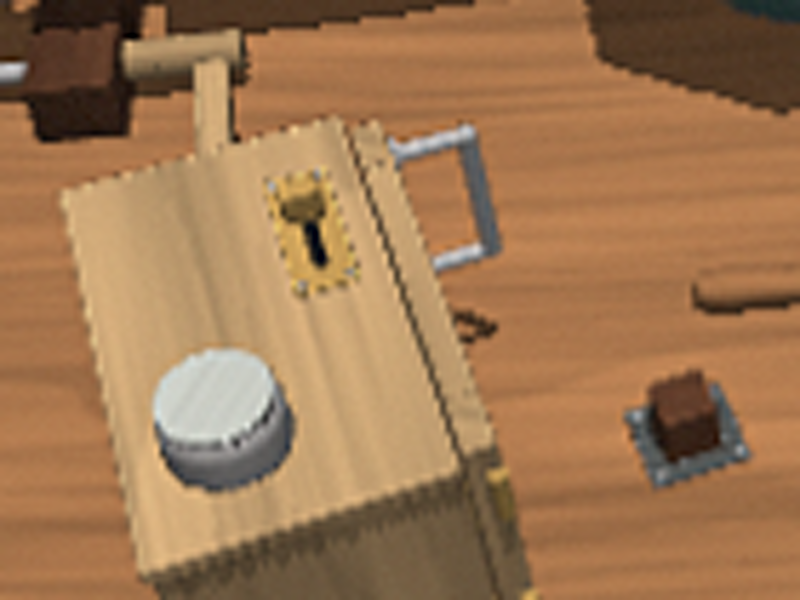

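The crops are clear. In the top crop the cabinet-top corners are at (315,125), (580,47), (752,522), (468,597) and the plate corners at (130,412), (160,505), (70,533), (40,440). In the scene crop the handle bar runs from (472,128) to (493,252).

Run:
```python
from h import *
T=dict(np.load("top0.npz"));S=dict(np.load("scene0.npz"))
ft=lambda p:(np.array(p)+.5)/5.3333-.5+[265,130]
fs=lambda p:(np.array(p)+.5)/5.7143-.5+[110,140]
# order: front-hinge, back-hinge, back-handle, front-handle
loc=np.array([[-75,130],[75,130],[75,-130],[-75,-130]])/1e3
for nm,W in (("top",onz(T,ft([[315,125],[580,47],[752,522],[468,597]]),.19)),("scene",onz(S,fs([[465,468],[148,578],[62,195],[335,118]]),.19))):
    c=W[:,:2].mean(0); H=loc.T@(W[:,:2]-c); th=np.arctan2(H[0,1]-H[1,0],H[0,0]+H[1,1])
    R=np.array([[np.cos(th),-np.sin(th)],[np.sin(th),np.cos(th)]])
    print(nm,c,th,"res mm",np.round(1e3*(W[:,:2]-c-loc@R.T),1).tolist())
    print(" thumb",c+R@[-.042,-.062])
print("plate",onz(T,ft([[130,412],[160,505],[70,533],[40,440]]),.003).mean(0),onz(S,fs([[628,412],[715,380],[748,458],[660,487]]),.003).mean(0))
print("handle bar top (182)",onz(S,fs([[474,128]]),.182)," bottom(89)",onz(S,fs([[490,250]]),.089))
# mallet
for s,n,(x,y,w,h) in((T,"top",(155,190,45,45)),(S,"scene",(300,155,40,65))):
    im=s["pixels"][y:y+h,x:x+w]; hsv=cv2.cvtColor(im,cv2.COLOR_RGB2HSV)
    m=((hsv[...,2]<105)).astype(np.uint8)
    nn,l,st,ce=cv2.connectedComponentsWithStats(m)
    for i in range(1,nn):
        if st[i,4]>15: print(n,st[i],ce[i]+[x,y])
    cv2.imwrite(f"pics/m{n}.png",cv2.resize(im[:,:,::-1],None,fx=8,fy=8,interpolation=cv2.INTER_CUBIC))
a=cv2.imread("pics/mtop.png");b=cv2.imread("pics/mscene.png")
o=np.zeros((520,700,3),np.uint8);o[:360,:360]=a;o[:520,360:680]=b;cv2.imwrite("pics/m.png",o)
```

```text
top [ 0.53844687 -0.30073992] -1.2484866916472577 res mm [[-1.1, 0.1], [2.4, 0.7], [-2.3, -2.8], [1.0, 2.0]]
 thumb [ 0.46633563 -0.28054165]
scene [ 0.5382823  -0.30083575] -1.2160429043027166 res mm [[2.3, 1.2], [4.6, 0.9], [-3.7, -0.8], [-3.2, -1.2]]
 thumb [ 0.46555382 -0.28298727]
plate [ 0.47840803 -0.0934572   0.003     ] [ 0.47784937 -0.09397321  0.003     ]
handle bar top (182) [[ 0.39169547 -0.20031302  0.182     ]]  bottom(89) [[ 0.39922788 -0.20536596  0.089     ]]
top [ 12  12  32  31 524] [184.22519084 218.6259542 ]
scene [  0   0  33  36 413] [319.63438257 175.32687651]
scene [  4  35  27  27 249] [312.99196787 205.36546185]
```

View pics/m.png

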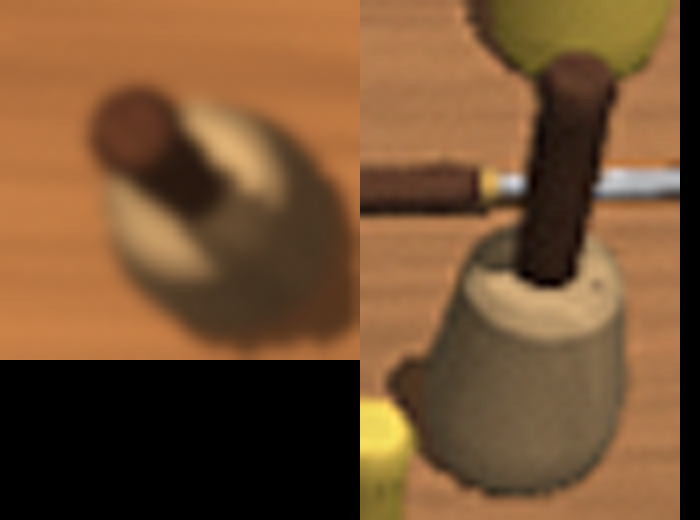

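The crop shows the knob top at (135,130) in the left panel and (217,75) in the right panel. Next I'll locate the mallet and its neighbours.

Run:
```python
from h import *
T=dict(np.load("top0.npz"));S=dict(np.load("scene0.npz"))
kt=np.array([135,128])/8+[155,190]-.4; ks=np.array([217,73])/8+[300,155]-.4
print("knob",tri(T,kt,S,ks),onz(T,[kt],.215),onz(S,[ks],.215))
# handle base at z~.105: scene (189,275)
print("handle base",onz(S,[np.array([189,272])/8+[300,155]-.4],.105),onz(T,[np.array([200,200])/8+[155,190]-.4],.105))
f=lambda p:np.array(p)*.64-.4+.2
for n,p,z in(("yel1 knob",(334,234),.215),("yel2 knob",(217,466),.215),("green",(153,414),.215),("sheep",(270,240),.05),("oil",(333,197),.04),("blank",(180,325),.08),("gougeA handle",(305,409),.02),("gougeB ends",(437,394),.02),("gougeB tip",(340,393),.01)):
    print(n,onz(T,[f(p)],z)[0,:2])
P=np.array([[.538-.139*.325-.1*.946,-.301+.139*.946-.1*.325,z] for z in(.182,.089)])
print(proj(S,P), (np.array([[474,128],[490,250]])+.5)/5.7143-.5+[110,140])
```

```text
knob (array([0.46283123, 0.21794151, 0.21749514]), array([0.00054364])) [[0.46333106 0.21884111 0.215     ]] [[0.46036528 0.21828234 0.215     ]]
handle base [[0.46393422 0.21998399 0.105     ]] [[0.45793913 0.21519779 0.105     ]]
yel1 knob [0.62423318 0.11696791]
yel2 knob [0.21801839 0.28433237]
green [0.29668516 0.40106605]
sheep [0.66016896 0.26352642]
oil [0.76127843 0.1440058 ]
blank [0.47316439 0.41707671]
gougeA handle [0.3290961  0.17218585]
gougeB ends [ 0.37044165 -0.08393798]
gougeB tip [0.36437527 0.10662739]
[[191.84797004 163.42734485]
 [196.3491884  183.07617452]] [[192.53729241 161.98744378]
 [195.33728541 183.33739041]]
```

carry_out(motion="0 0 -0.15 0 0 -0.08 1; 0 0 -0.15 0 0 -0.08 1; 0 0 -0.15 0 0 -0.08 1; 0 0 -0.15 0 0 -0.08 1; 0 0 -0.15 0 0 -0.08 1; 0 0 -0.15 0 0 -0.08 1; 0 0 0 0 0 0 1")

```text
time: 1.08
tool_pos: [0.1589, -0.5273, 0.363]
ee_rot: [3.139, 0.005, 1.296]
wrist_force: [-0.9, -0.4, 0.5]
width: 0.0942
finger_force: 0.0
```

```bash
cat > go.py <<'E'
# go.py x y z yaw : remaining tool-frame move for tool straight down, as shares (total)
import sys; from h import *
from scipy.spatial.transform import Rotation as Ro
o=readout.get_obs(); R=Ro.from_euler("xyz",o["ee_rot"]); x,y,z,yaw=map(float,sys.argv[1:5])
d=R.inv().apply(np.array([x,y,z])-o["tool_pos"])/.2
r=(R.inv()*Ro.from_euler("xyz",[np.pi,0,yaw])).as_rotvec()/np.radians(120)
print("t",round(o["time"],2),"pos",o["tool_pos"].round(4),"rot",o["ee_rot"].round(3),"F",o["wrist_force"].round(1),"w",round(o["width"],4),"q",o["joint_positions"].round(2))
print("shift share",d.round(3),"turn share",r.round(3))
E
python3 go.py .463 .219 .35 1.3
```

```text
t 1.07 pos [ 0.1589 -0.5273  0.363 ] rot [3.139 0.005 1.296] F [-0.9 -0.4  0.5] w 0.0942 q [-1.38  0.12  0.97 -0.    2.04 -1.11]
shift share [4.004 0.451 0.047] turn share [ 0.001  0.002 -0.002]
```

carry_out(motion="0.2 0.023 0 0 0 0 1; 0.25 0.028 0 0 0 0 1; 0.25 0.028 0 0 0 0 1; 0.25 0.028 0 0 0 0 1; 0.25 0.028 0 0 0 0 1; 0.25 0.028 0 0 0 0 1; 0.25 0.028 0 0 0 0 1; 0.25 0.028 0 0 0 0 1; 0.25 0.028 0 0 0 0 1; 0.25 0.028 0 0 0 0 1; 0.25 0.028 0 0 0 0 1")

```text
time: 2.45
tool_pos: [0.3625, -0.0212, 0.3585]
ee_rot: [-3.139, 0.0, 1.295]
wrist_force: [0.5, -0.4, -0.5]
width: 0.0941
finger_force: 0.0
```

carry_out(motion="0.25 0.028 0 0 0 0 1; 0.25 0.028 0 0 0 0 1; 0.25 0.028 0 0 0 0 1; 0.25 0.028 0 0 0 0 1; 0.2 0.023 0 0 0 0 1; 0.1 0.015 0 0 0 0 1; 0 0 0 0 0 0 1")

```text
time: 3.32
tool_pos: [0.4614, 0.2197, 0.3587]
ee_rot: [-3.139, 0.002, 1.298]
wrist_force: [0.1, -0.4, -0.1]
width: 0.0938
finger_force: 0.0
```

```bash
python3 go.py .462 .219 .149 1.3
```

```text
t 3.33 pos [0.4614 0.2197 0.3587] rot [-3.139e+00  2.000e-03  1.298e+00] F [ 0.1 -0.4 -0.1] w 0.0938 q [ 0.33  0.04  1.07 -0.    2.04  0.61]
shift share [0.    0.007 1.049] turn share [-0.001  0.001 -0.001]
```

Descend and grip.

carry_out(motion="0 0 0.2 0 0 0 1; 0 0 0.25 0 0 0 1; 0 0 0.2 0 0 0 1; 0 0 0.2 0 0 0 1; 0 0 0.15 0 0 0 1; 0 0 0.05 0 0 0 1; 0 0 0 0 0 0 1; 0 0 0 0 0 0 0; 0 0 0 0 0 0 0; 0 0 0 0 0 0 0; 0 0 0 0 0 0 0")

```text
time: 4.7
tool_pos: [0.4616, 0.2196, 0.1507]
ee_rot: [3.141, -0.0, 1.298]
wrist_force: [0.1, 0.4, 0.3]
width: 0.0575
finger_force: 0.0
```

carry_out(motion="0 0 0 0 0 0 0; 0 0 0 0 0 0 0; 0 0 0 0 0 0 0")

```text
time: 5.08
tool_pos: [0.4618, 0.2193, 0.1504]
ee_rot: [3.141, 0.0, 1.298]
wrist_force: [1.6, -0.3, -0.7]
width: 0.0306
finger_force: 30.0
```

```bash
python3 go.py .462 .219 .149 1.3
```

```text
t 5.08 pos [0.4618 0.2193 0.1504] rot [3.141 0.    1.298] F [ 1.6 -0.3 -0.7] w 0.0306 q [ 0.33  0.01  1.51 -0.    1.62  0.61]
shift share [-0.001  0.001  0.007] turn share [ 0.     0.    -0.001]
```

carry_out(motion="0 0 -0.1 0 0 0 0; 0 0 -0.15 0 0 0 0; 0 0 -0.15 0 0 0 0; 0 0 0 0 0 0 0; 0 0 0 0 0 0 0")

```text
time: 5.7
tool_pos: [0.4604, 0.2192, 0.2277]
ee_rot: [-3.138, 0.002, 1.298]
wrist_force: [-0.4, -0.0, -6.8]
width: 0.0305
finger_force: 30.0
```

```bash
python3 go.py .478 -.0937 .23 1.3
```

```text
t 5.7 pos [0.4604 0.2192 0.2277] rot [-3.138e+00  2.000e-03  1.298e+00] F [-0.4 -0.  -6.8] w 0.0305 q [ 0.33 -0.    1.37  0.    1.78  0.61]
shift share [-1.483  0.506 -0.01 ] turn share [-0.002  0.001 -0.001]
```

carry_out(motion="-0.1 0.034 0 0 0 0 0; -0.15 0.051 0 0 0 0 0; -0.2 0.068 0 0 0 0 0; -0.2 0.068 0 0 0 0 0; -0.2 0.068 0 0 0 0 0; -0.2 0.068 0 0 0 0 0; -0.18 0.062 0 0 0 0 0; -0.15 0.051 0 0 0 0 0; -0.1 0.034 0 0 0 0 0; 0 0 0 0 0 0 0; 0 0 0 0 0 0 0")

```text
time: 7.08
tool_pos: [0.4781, -0.0919, 0.2288]
ee_rot: [-3.138, -0.001, 1.298]
wrist_force: [0.6, -0.2, -7.3]
width: 0.0308
finger_force: 30.0
```

```bash
python3 go.py .478 -.0937 .20 1.3
python3 - <<'E'
from h import *
T=snap("top");S=snap("scene")
a=T["pixels"][150:260,240:350,::-1];b=S["pixels"][120:260,170:300,::-1]
o=np.zeros((600,800,3),np.uint8);o[:400,:400]=cv2.resize(a,(400,400),interpolation=cv2.INTER_CUBIC);o[:431,400:800]=cv2.resize(b,(400,431),interpolation=cv2.INTER_CUBIC);cv2.imwrite("pics/strike.png",o)
E
```

```text
t 7.08 pos [ 0.4781 -0.0919  0.2288] rot [-3.138e+00 -1.000e-03  1.298e+00] F [ 0.6 -0.2 -7.3] w 0.0308 q [-0.31 -0.06  1.42  0.    1.78 -0.03]
shift share [-0.009  0.003  0.144] turn share [-0.002 -0.    -0.001]
```

View pics/strike.png

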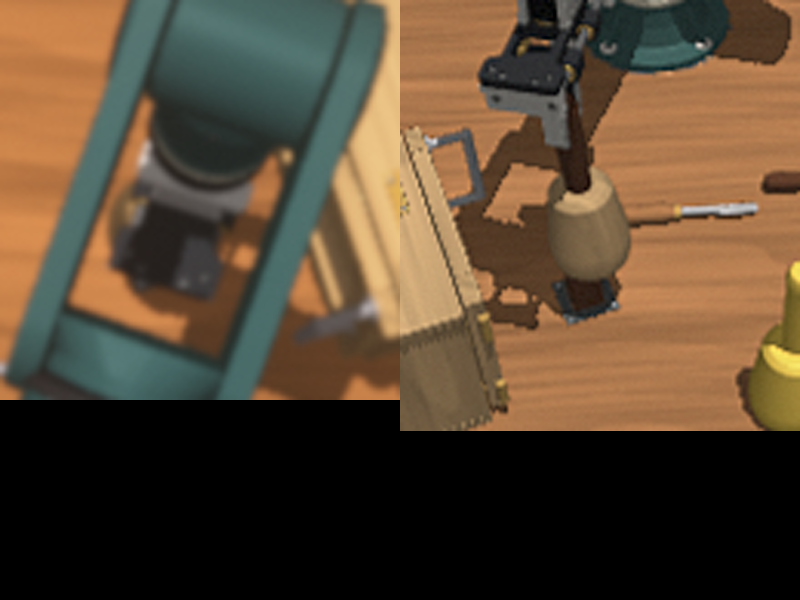

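The mallet hangs upright over the stop (scene panel, head (590,230), plate (585,300)). Now I'll drive it down.

carry_out(motion="-0.009 0.003 0.08 0 0 0 0; 0 0 0.08 0 0 0 0; 0 0 0.05 0 0 0 0; 0 0 0.05 0 0 0 0; 0 0 0 0 0 0 0")

```text
time: 7.8
tool_pos: [0.4788, -0.0948, 0.1786]
ee_rot: [3.141, 0.0, 1.298]
wrist_force: [-1.5, -1.3, -1.6]
width: 0.0309
finger_force: 30.0
```

carry_out(motion="0 0 0.05 0 0 0 0; 0 0 0.05 0 0 0 0")

```text
time: 8.05
tool_pos: [0.4794, -0.095, 0.159]
ee_rot: [3.14, 0.0, 1.298]
wrist_force: [-1.5, -1.8, 4.5]
width: 0.0308
finger_force: 30.0
```

```bash
python3 go.py .478 -.0937 .1534 1.3
```

```text
t 8.05 pos [ 0.4794 -0.095   0.159 ] rot [3.14  0.    1.298] F [-1.5 -1.8  4.5] w 0.0308 q [-0.31 -0.05  1.55 -0.    1.64 -0.04]
shift share [ 0.004 -0.009  0.028] turn share [ 0.001  0.    -0.001]
```

carry_out(motion="0 0 0.03 0 0 0 0; 0 0 0.015 0 0 0 0; 0 0 0 0 0 0 0")

```text
time: 8.43
tool_pos: [0.4814, -0.0961, 0.1546]
ee_rot: [3.132, 0.002, 1.298]
wrist_force: [-3.3, -2.1, 18.9]
width: 0.0313
finger_force: 30.0
```

carry_out(motion="0 0 0.015 0 0 0 0; 0 0 0 0 0 0 0")

```text
time: 8.68
tool_pos: [0.4826, -0.0969, 0.1543]
ee_rot: [3.127, 0.002, 1.297]
wrist_force: [-4.1, -2.5, 26.1]
width: 0.0312
finger_force: 30.2
```

carry_out(motion="0 0 -0.1 0 0 0 0; 0 0 -0.2 0 0 0 0; 0 0 -0.1 0 0 0 0; 0 0 0 0 0 0 0")

```text
time: 9.18
tool_pos: [0.4796, -0.0944, 0.2255]
ee_rot: [3.141, -0.001, 1.299]
wrist_force: [1.0, -0.2, -6.3]
width: 0.0308
finger_force: 30.0
```

```bash
python3 go.py .462 .219 .225 1.3
python3 - <<'E'
from h import *
S=snap("scene")
b=S["pixels"][150:235,200:290,::-1]
cv2.imwrite("pics/strike2.png",cv2.resize(b,(630,595),interpolation=cv2.INTER_CUBIC))
E
```

```text
t 9.18 pos [ 0.4796 -0.0944  0.2255] rot [ 3.141e+00 -1.000e-03  1.299e+00] F [ 1.  -0.2 -6.3] w 0.0308 q [-0.31 -0.05  1.43  0.    1.77 -0.04]
shift share [ 1.486 -0.506  0.004] turn share [ 0.    -0.    -0.001]
```

View pics/strike2.png

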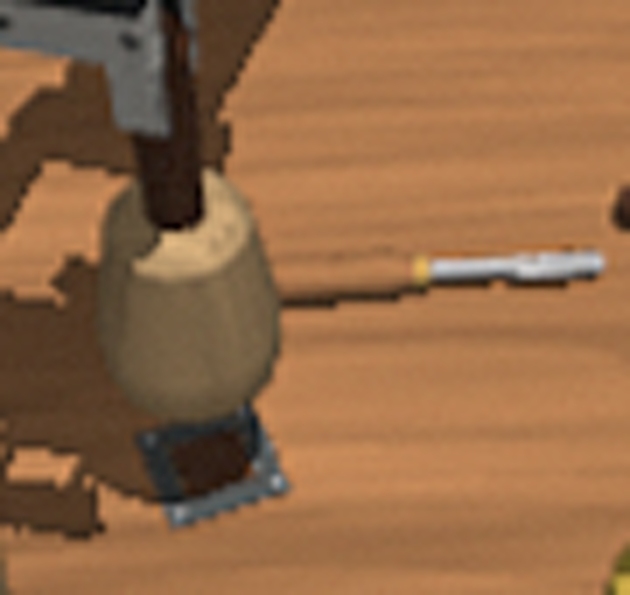

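The stop is flush in its plate (crop (210,460)). Next I'll take the mallet back to its old spot.

carry_out(motion="0.1 -0.034 0 0 0 0 0; 0.15 -0.051 0 0 0 0 0; 0.2 -0.068 0 0 0 0 0; 0.2 -0.068 0 0 0 0 0; 0.2 -0.068 0 0 0 0 0; 0.2 -0.068 0 0 0 0 0; 0.18 -0.062 0 0 0 0 0; 0.15 -0.051 0 0 0 0 0; 0.1 -0.034 0 0 0 0 0; 0 0 0.1 0 0 0 0; 0 0 0.1 0 0 0 0; 0 0 0 0 0 0 0")

```text
time: 10.72
tool_pos: [0.4585, 0.2168, 0.181]
ee_rot: [-3.133, 0.006, 1.298]
wrist_force: [-1.3, -1.0, -7.1]
width: 0.0305
finger_force: 30.0
```

carry_out(motion="0 0 0.08 0 0 0 0; 0 0 0.04 0 0 0 0; 0 0 0.02 0 0 0 0; 0 0 0 0 0 0 0")

```text
time: 11.22
tool_pos: [0.4615, 0.2174, 0.1583]
ee_rot: [-3.141, 0.0, 1.298]
wrist_force: [-0.5, 0.0, -7.1]
width: 0.0311
finger_force: 30.0
```

carry_out(motion="0 0 0.02 0 0 0 0; 0 0 0.01 0 0 0 0; 0 0 0 0 0 0 0")

```text
time: 11.6
tool_pos: [0.4614, 0.2175, 0.1523]
ee_rot: [-3.141, 0.0, 1.298]
wrist_force: [0.1, -0.5, -6.7]
width: 0.0308
finger_force: 30.0
```

carry_out(motion="0 0 0.007 0 0 0 0; 0 0 0 0 0 0 0")

```text
time: 11.85
tool_pos: [0.4615, 0.2176, 0.151]
ee_rot: [-3.142, 0.0, 1.298]
wrist_force: [0.1, 0.3, -7.2]
width: 0.0313
finger_force: 30.0
```

carry_out(motion="0 0 0.007 0 0 0 0; 0 0 0 0 0 0 0")

```text
time: 12.1
tool_pos: [0.4619, 0.2178, 0.1509]
ee_rot: [3.14, -0.001, 1.298]
wrist_force: [-1.1, 0.1, -1.0]
width: 0.0307
finger_force: 30.0
```

carry_out(motion="0 0 0.004 0 0 0 0; 0 0 0 0 0 0 0")

```text
time: 12.35
tool_pos: [0.4621, 0.2179, 0.1508]
ee_rot: [3.139, -0.002, 1.298]
wrist_force: [-2.2, -0.2, 5.6]
width: 0.0309
finger_force: 30.1
```

carry_out(motion="0 0 -0.006 0 0 0 0.4; 0 0 0 0 0 0 0.8; 0 0 0 0 0 0 1; 0 0 0 0 0 0 1; 0 0 0 0 0 0 1; 0 0 -0.1 0 0 0 1; 0 0 -0.2 0 0 -0.07 1; 0 0 -0.2 0 0 -0.07 1; 0 0 -0.2 0 0 -0.07 1; 0 0 -0.2 0 0 -0.078 1; 0 0 0 0 0 0 1")

```text
time: 13.72
tool_pos: [0.4628, 0.218, 0.3342]
ee_rot: [3.133, 0.0, 1.901]
wrist_force: [-0.2, -0.1, 0.5]
width: 0.094
finger_force: 0.0
```

```bash
python3 go.py .396 -.203 .3 1.9
python3 - <<'E'
from h import *
S=snap("scene");T=snap("top")
o=np.zeros((600,800,3),np.uint8)
o[:400,:400]=cv2.resize(T["pixels"][190:290,270:370,::-1],(400,400),interpolation=cv2.INTER_CUBIC)
o[:600,400:]=cv2.resize(S["pixels"][145:235,280:340,::-1],(400,600),interpolation=cv2.INTER_CUBIC)
cv2.imwrite("pics/m2.png",o)
E
```

```text
t 13.72 pos [0.4628 0.218  0.3342] rot [3.133 0.    1.901] F [-0.2 -0.1  0.5] w 0.094 q [ 0.33  0.02  1.14 -0.    1.98 -0.  ]
shift share [-1.883 -1.     0.163] turn share [0.004 0.    0.001]
```

View pics/m2.png

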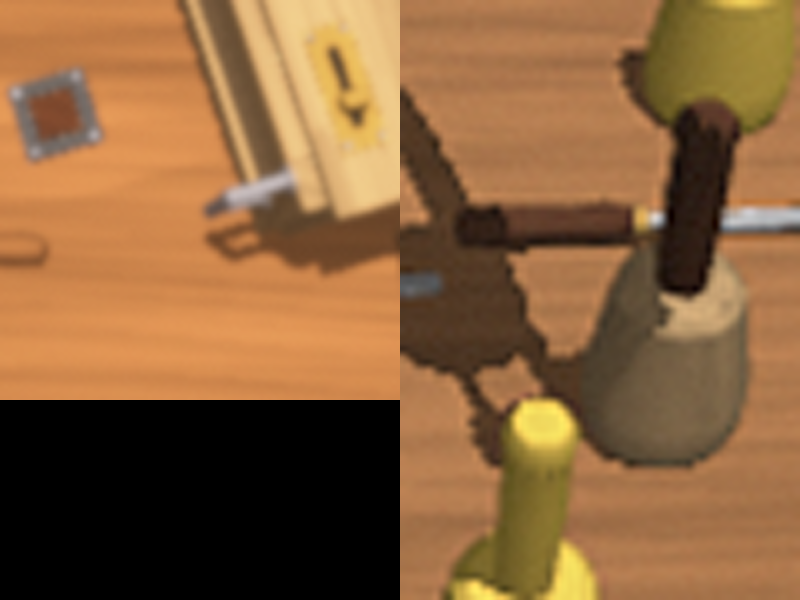

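The mallet stands upright at its old place and the stop is flush. In the top panel the outer corner of the handle's upper arm is at (222,197). Next I'll triangulate the bar.

Run:
```python
from h import *
T=dict(np.load("top0.npz"));S=dict(np.load("scene0.npz"))
u=np.array([222,197])/4+[270,190]-.4; v=np.array([192.54,161.99])
print(tri(T,u,S,v),onz(T,[u],.182),onz(S,[v],.182))
u2=np.array([211,211])/4+[270,190]-.4; print("bottom",onz(T,[u2],.089),onz(S,[[195.3,183.3]],.089))
```

```text
(array([ 0.39702802, -0.19729922,  0.18685245]), array([0.00250538])) [[ 0.39745565 -0.19631508  0.182     ]] [[ 0.3917079  -0.20030337  0.182     ]]
bottom [[ 0.39798926 -0.20389169  0.089     ]] [[ 0.399046   -0.20550569  0.089     ]]
```

carry_out(motion="-0.2 -0.106 0 0 0 0 1; -0.22 -0.117 0 0 0 0 1; -0.22 -0.117 0 0 0 0 1; -0.22 -0.117 0 0 0 0 1; -0.22 -0.117 0 0 0 0 1; -0.22 -0.117 0 0 0 0 1; -0.22 -0.117 0 0 0 0 1; -0.2 -0.106 0 0 0 0 1; -0.1 -0.053 0.1 0 0 0 1; -0.07 -0.035 0.06 0 0 0 1; 0 0 0 0 0 0 1")

```text
time: 15.2
tool_pos: [0.3938, -0.2049, 0.2956]
ee_rot: [-3.139, -0.004, 1.9]
wrist_force: [-0.1, -0.2, 0.2]
width: 0.0937
finger_force: 0.0
```

```bash
python3 go.py .397 -.204 .143 1.9
```

```text
t 15.2 pos [ 0.3938 -0.2049  0.2956] rot [-3.139 -0.004  1.9  ] F [-0.1 -0.2  0.2] w 0.0937 q [-0.61 -0.14  1.37  0.    1.92 -0.94]
shift share [-0.004  0.019  0.763] turn share [-0.001 -0.002 -0.   ]
```

carry_out(motion="-0.004 0.019 0.2 0 0 0 1; 0 0 0.2 0 0 0 1; 0 0 0.2 0 0 0 1; 0 0 0.12 0 0 0 0.5; 0 0 0.043 0 0 0 0.3; 0 0 0 0 0 0 0.22; 0 0 0 0 0 0 0.22; 0 0 0 0 0 0 0.22; 0 0 0 0 0 0 0.22; 0 0 0 0 0 0 0.22")

```text
time: 16.45
tool_pos: [0.3986, -0.2047, 0.1457]
ee_rot: [3.141, 0.0, 1.901]
wrist_force: [0.7, 0.3, 0.6]
width: 0.0276
finger_force: 0.0
```

```bash
python3 go.py .397 -.204 .143 1.9
```

```text
t 16.45 pos [ 0.3986 -0.2047  0.1457] rot [3.141 0.    1.901] F [0.7 0.3 0.6] w 0.0276 q [-0.6  -0.13  1.66 -0.    1.62 -0.93]
shift share [ 0.006 -0.006  0.014] turn share [0.    0.    0.001]
```

carry_out(motion="0 0 0.01 0 0 0 0.15; 0 0 0 0 0 0 0.15; 0 0 0 0 0 0 0.15")

```text
time: 16.82
tool_pos: [0.3984, -0.2045, 0.1434]
ee_rot: [-3.141, -0.0, 1.901]
wrist_force: [-1.0, 1.1, -0.1]
width: 0.0141
finger_force: 0.0
```

carry_out(motion="0 0 0 0 0 0 0; 0 0 0 0 0 0 0; 0 0 0 0 0 0 0")

```text
time: 17.2
tool_pos: [0.3992, -0.2043, 0.1435]
ee_rot: [3.14, 0.0, 1.902]
wrist_force: [4.1, 1.4, -1.8]
width: 0.0113
finger_force: 30.0
```

```bash
python3 go.py .397 -.204 .143 1.9
```

```text
t 17.2 pos [ 0.3992 -0.2043  0.1435] rot [3.14  0.    1.902] F [ 4.1  1.4 -1.8] w 0.0113 q [-0.6  -0.13  1.66  0.    1.61 -0.93]
shift share [ 0.005 -0.01   0.002] turn share [0.001 0.    0.001]
```

carry_out(motion="0.02 0 0 0 0 0 0; 0.015 0 0 0 0 0.001 0; 0 0 0 0 0 0 0")

```text
time: 17.58
tool_pos: [0.3987, -0.1981, 0.1435]
ee_rot: [3.137, 0.003, 1.9]
wrist_force: [9.1, -0.2, -4.7]
width: 0.0111
finger_force: 30.0
```

carry_out(motion="0.015 0 0 0 0 0 0; 0.01 0 0 0 0 0 0; 0 0 0 0 0 0 0")

```text
time: 17.95
tool_pos: [0.3987, -0.1969, 0.1435]
ee_rot: [3.135, 0.011, 1.898]
wrist_force: [14.1, -8.0, -9.4]
width: 0.0109
finger_force: 30.0
```

```bash
python3 go.py .3992 -.2043 .143 1.9
```

```text
t 17.95 pos [ 0.3987 -0.1969  0.1435] rot [3.135 0.011 1.898] F [14.1 -8.  -9.4] w 0.0109 q [-0.58 -0.15  1.68 -0.    1.6  -0.91]
shift share [-0.036 -0.009  0.003] turn share [ 0.003  0.005 -0.001]
```

The door gives about 7 mm and then holds hard, at roughly 8–12 N against a spring of about 1 N, so it is caught. I'll ease back, let go, and measure the thumb piece.

carry_out(motion="-0.03 0 0 0 0 0 0; -0.03 0 0 0 0 0 0; 0 0 0 0 0 0 0; 0 0 0 0 0 0 0.4; 0 0 0 0 0 0 0.4; 0 0 0 0 0 0 0.4; 0 0 -0.15 0 0 0 0.4; 0 0 -0.2 0 0 0 0.4; 0 0 -0.15 0 0 0 0.4; 0 0 0 0 0 0 0.4")

```text
time: 19.2
tool_pos: [0.3994, -0.2055, 0.2462]
ee_rot: [3.139, 0.005, 1.899]
wrist_force: [0.1, 0.4, -1.3]
width: 0.0376
finger_force: 0.0
```

```bash
python3 - <<'E'
from h import *
T=dict(np.load("top0.npz"));S=dict(np.load("scene0.npz"))
v=(np.array([[303,188]])+.5)/5.7143-.5+[110,140]; u=(np.array([[493,463]])+.5)/5.3333-.5+[265,130]
print(onz(S,v,.214),onz(T,u,.214))
pt=lambda L:(np.array(L)+.5)/5.3333-.5+[265,130]
# plate corners: top & scene
print("plate",onz(T,pt([[435,370],[485,355],[537,498],[487,515]]),.192).mean(0), onz(S,(np.array([[268,183],[330,170],[357,278],[300,293]])+.5)/5.7143-.5+[110,140],.192).mean(0))
E
python3 go.py .466 -.282 .26 1.9
```

```text
[[ 0.46542346 -0.27891496  0.214     ]] [[ 0.45712031 -0.27568939  0.214     ]]
plate [ 0.47580785 -0.27743784  0.192     ] [ 0.47495938 -0.27709181  0.192     ]
t 19.2 pos [ 0.3994 -0.2055  0.2462] rot [3.139 0.005 1.899] F [ 0.1  0.4 -1.3] w 0.0376 q [-0.6  -0.15  1.47 -0.    1.81 -0.93]
shift share [-0.47   0.192 -0.066] turn share [ 0.001  0.002 -0.001]
```

carry_out(motion="-0.1 0.04 -0.03 0 0 0 0.4; -0.17 0.07 -0.03 0 0 0 0.4; -0.15 0.06 0 0 0 0 0.4; -0.05 0.02 0 0 0 0 0.4; 0 0 0 0 0 0 0.4")

```text
time: 19.82
tool_pos: [0.4642, -0.281, 0.2537]
ee_rot: [-3.14, -0.003, 1.899]
wrist_force: [0.3, 0.6, 0.6]
width: 0.0374
finger_force: 0.0
```

```bash
python3 go.py .466 -.281 .199 1.9
python3 - <<'E'
from h import *
o=np.zeros((600,800,3),np.uint8)
S=snap("scene");T=snap("top")
o[:,:400]=cv2.resize(S["pixels"][130:205,135:185,::-1],(400,600),interpolation=cv2.INTER_CUBIC)
o[:,400:]=cv2.resize(T["pixels"][175:250,325:375,::-1],(400,600),interpolation=cv2.INTER_CUBIC)
cv2.imwrite("pics/th.png",o)
E
```

```text
t 19.82 pos [ 0.4642 -0.281   0.2537] rot [-3.140e+00 -3.000e-03  1.899e+00] F [0.3 0.6 0.6] w 0.0374 q [-0.65  0.07  1.24 -0.    1.83 -0.98]
shift share [-0.004  0.009  0.273] turn share [-0.001 -0.001 -0.001]
```

View pics/th.png

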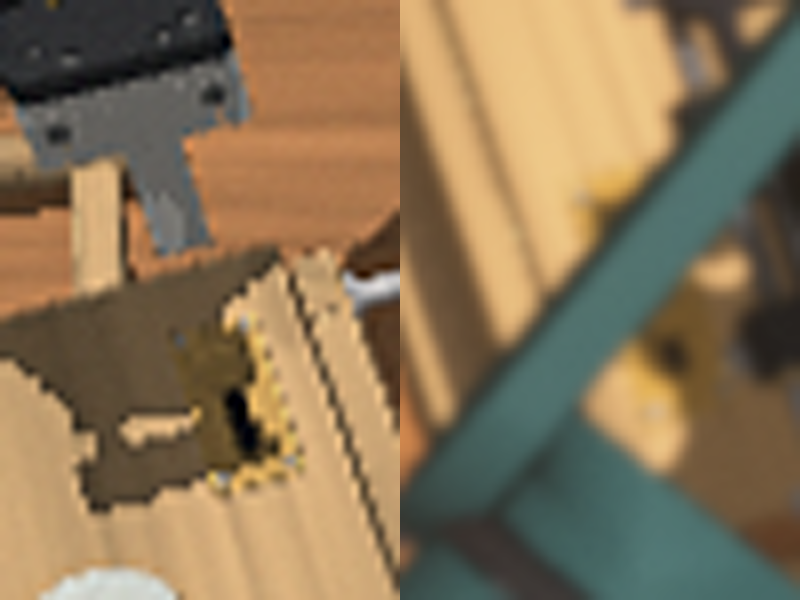

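The panel shows the near finger's tip at about (185,245) and the thumb piece at about (220,350) under it. I'll check this by projection.

Run:
```python
from h import *
S=dict(np.load("scene0.npz"))
ty=np.array([.946,.323,0]);t=np.array([.4642,-.281,.2537])
for n,P in(("near finger tip mid",t+ty*.025),("thumb est",[.466,-.281,.214]),("thumb est alt",[.463,-.279,.214])):
    print(n,(proj(S,P)-[135,130])*8+4)
print(onz(S,[np.array([220,345])/8-.5+[135,130]],.214))
```

```text
near finger tip mid [[208.21608377 310.48267928]]
thumb est [[219.09861481 345.24197811]]
thumb est alt [[225.53005016 339.30619796]]
[[ 0.46589278 -0.28067845  0.214     ]]
```

Run:
```python
from h import *
S=dict(np.load("scene0.npz"))
t=np.array([.1586,-.526,.1793]);ty=np.array([np.sin(.293),-np.cos(.293),0])
for k in(-.053,0,.053): print(proj(S,t+ty*k)/.64)
ty=np.array([.946,.323,0]);t=np.array([.4642,-.281,.2537])
for k in(-.025,.025):
  for dz in (0,.02): print(k,dz,(proj(S,t+ty*k+[0,0,dz])-[135,130])*8+4)
S2=snap("scene"); cv2.imwrite("pics/f.png",cv2.resize(S2["pixels"][90:215,80:246,::-1],(797,600),interpolation=cv2.INTER_CUBIC))
```

```text
[[190.98985439 185.02331085]]
[[167.3781411  189.91866599]]
[[143.29152156 194.89621999]]
-0.025 0 [[181.75642167 222.14345862]]
-0.025 0.02 [[168.60269884 181.99976162]]
0.025 0 [[208.21608377 310.48267928]]
0.025 0.02 [[195.09157378 270.48507605]]
```

View pics/f.png

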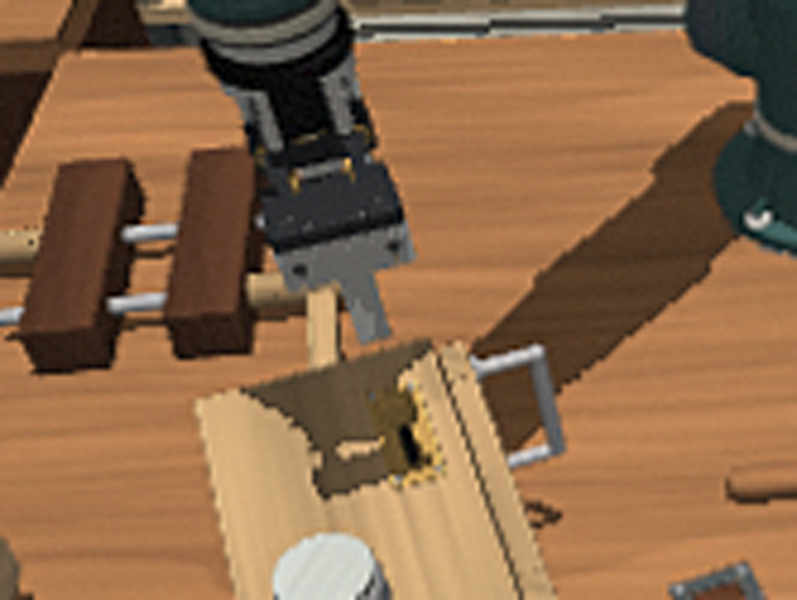

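The tip appears higher in the picture than its projection. I'll check that offset against the earlier mallet picture, where the geometry is known.

Run:
```python
from h import *
S=dict(np.load("scene0.npz"))
t=np.array([.4781,-.0919,.2288]);ty=np.array([np.sin(1.298),-np.cos(1.298),0])
print("seen",223.6,167.1)
for k in(.0155,.028):
  for dz in(0,.01,.02,.03): print(k,dz,proj(S,t+ty*k+[0,0,dz]))
print("now seen",158.1-.5,160.6-.5)
t=np.array([.4642,-.281,.2537]);ty=np.array([.946,.323,0])
for k in(.0187,.031):
  for dz in(0,.01,.02,.03): print(k,dz,proj(S,t+ty*k+[0,0,dz]))
t=np.array([.1586,-.526,.1793]);ty=np.array([np.sin(.293),-np.cos(.293),0])
print("start seen",[138*.64,187*.64],[187*.64,178*.64])
for k in(.047,.06):
  for dz in(0,.01,.02,.03): print(k,dz,proj(S,t+ty*k+[0,0,dz]))
```

```text
seen 223.6 167.1
0.0155 0 [[222.83027559 172.90678715]]
0.0155 0.01 [[222.4938882  170.51102106]]
0.0155 0.02 [[222.1524083  168.07963081]]
0.0155 0.03 [[221.80571678 165.61179693]]
0.028 0 [[221.58138801 175.91122492]]
0.028 0.01 [[221.23324886 173.51931795]]
0.028 0.02 [[220.87980157 171.09158963]]
0.028 0.03 [[220.52092111 168.62721029]]
now seen 157.6 160.1
0.0187 0 [[160.0998564  166.88325007]]
0.0187 0.01 [[159.28557951 164.4008121 ]]
0.0187 0.02 [[158.4586732  161.88069323]]
0.0187 0.03 [[157.61883425 159.3220063 ]]
0.031 0 [[160.93670866 169.6793729 ]]
0.031 0.01 [[160.12309576 167.19990704]]
0.031 0.02 [[159.29678027 164.68255129]]
0.031 0.03 [[158.45745531 162.12640785]]
start seen [88.32000000000001, 119.68] [119.68, 113.92]
0.047 0 [[ 93.46740327 124.37022948]]
0.047 0.01 [[ 92.39859755 122.1100754 ]]
0.047 0.02 [[ 91.31621656 119.82194356]]
0.047 0.03 [[ 90.21999233 117.50529356]]
0.06 0 [[ 89.64712525 125.15838084]]
0.06 0.01 [[ 88.55222907 122.89760223]]
0.06 0.02 [[ 87.44338927 120.60876813]]
0.06 0.03 [[ 86.32032989 118.29133521]]
```

carry_out(motion="0 0.005 0.1 0 0 0 0.4; 0 0 0.1 0 0 0 0.4; 0 0 0.05 0 0 0 0.4; 0 0 0.02 0 0 0 0.4; 0 0 0 0 0 0 0.4")

```text
time: 20.6
tool_pos: [0.4658, -0.2809, 0.202]
ee_rot: [3.141, 0.001, 1.899]
wrist_force: [1.0, -0.9, 0.3]
width: 0.0377
finger_force: 0.0
```

carry_out(motion="0 0 0 0 0 0 0.2; 0 0 0 0 0 0 0.2; 0 0 0 0 0 0 0.16; 0 0 0 0 0 0 0.16")

```text
time: 21.1
tool_pos: [0.4658, -0.281, 0.2016]
ee_rot: [3.141, 0.0, 1.899]
wrist_force: [0.1, 0.1, 0.1]
width: 0.015
finger_force: 0.0
```

```bash
python3 go.py .466 -.281 .199 1.9
```

```text
t 21.1 pos [ 0.4658 -0.281   0.2016] rot [3.141 0.    1.899] F [0.1 0.1 0.1] w 0.015 q [-0.65  0.07  1.35 -0.    1.72 -0.98]
shift share [-0.     0.001  0.013] turn share [ 0.  0. -0.]
```

carry_out(motion="0 0 0 0 0 0 0.05; 0 0 0 0 0 0 0.05; 0 0 0 0 0 0 0.05")

```text
time: 21.48
tool_pos: [0.4657, -0.281, 0.2015]
ee_rot: [-3.142, 0.0, 1.899]
wrist_force: [0.1, 1.1, 0.4]
width: 0.0049
finger_force: 0.0
```

No thumb between the fingers. This agrees with the pictures: the partly open tips sit higher than the TCP. I'll reopen and go lower, with small steps and watching the force.

carry_out(motion="0 0 -0.03 0 0 0 0.4; 0 0 0 0 0 0 0.4; 0 0 0 0 0 0 0.4; 0 0 0.03 0 0 0 0.4; 0 0 0.02 0 0 0 0.4; 0 0 0.01 0 0 0 0.4; 0 0 0 0 0 0 0.4")

```text
time: 22.35
tool_pos: [0.4656, -0.2808, 0.1951]
ee_rot: [-3.141, -0.001, 1.899]
wrist_force: [-0.4, -0.2, -0.0]
width: 0.0371
finger_force: 0.0
```

carry_out(motion="0 0 0.015 0 0 0 0.4; 0 0 0.01 0 0 0 0.4; 0 0 0 0 0 0 0.4")

```text
time: 22.72
tool_pos: [0.4656, -0.2809, 0.1902]
ee_rot: [-3.141, -0.0, 1.899]
wrist_force: [0.4, -0.3, 0.0]
width: 0.0381
finger_force: 0.0
```

carry_out(motion="0 0 0 0 0 0 0.2; 0 0 0 0 0 0 0.15; 0 0 0 0 0 0 0.1; 0 0 0 0 0 0 0.1; 0 0 0 0 0 0 0.1")

```text
time: 23.35
tool_pos: [0.4657, -0.281, 0.1905]
ee_rot: [3.142, 0.0, 1.899]
wrist_force: [0.7, 0.5, 0.6]
width: 0.0097
finger_force: 0.0
```

carry_out(motion="0 0 0 0 0 0 0.4; 0 0 0 0 0 0 0.4; 0 0 0 0 0 0 0.4; 0 0 0.015 0 0 0 0.4; 0 0 0.01 0 0 0 0.4; 0 0 0 0 0 0 0.4")

```text
time: 24.1
tool_pos: [0.4656, -0.2808, 0.1851]
ee_rot: [-3.141, -0.001, 1.899]
wrist_force: [0.4, -0.7, -0.1]
width: 0.0375
finger_force: 0.0
```

```bash
python3 go.py .466 -.281 .18 1.9
python3 - <<'E'
from h import *
S0=dict(np.load("scene0.npz"));S=snap("scene")
d=cv2.absdiff(S0["pixels"],S["pixels"]).sum(2); im=S["pixels"].astype(int)
# grey pixels (finger) around expected tip
sat=im.max(2)-im.min(2)
for r in range(155,192): print(r,''.join('#' if sat[r,c]<25 and im[r,c].mean()>60 else ('d' if im[r,c].mean()<60 else '.') for c in range(140,195)))
o=readout.get_obs();print(proj(S,o["tool_pos"]))
E
```

```text
t 24.1 pos [ 0.4656 -0.2808  0.1851] rot [-3.141e+00 -1.000e-03  1.899e+00] F [ 0.4 -0.7 -0.1] w 0.0375 q [-0.65  0.07  1.38 -0.    1.69 -0.98]
shift share [-0.001  0.002  0.025] turn share [-0. -0. -0.]
155 ddddddddddddddddddddd##ddddddd...................dddd.d
156 ..ddddddddddddddddddd##ddddddd.................dddddddd
157 ...ddd#ddddddddddddddddddddddd................ddd.....d
158 ...ddd#ddd##ddddddddddddddd####...............d....d.d.
159 ...ddddddd##ddddddddddd########.............ddddddddddd
160 ...ddddddddddddddddd###########............dddddddddddd
161 ....dddddddddddd###########dd##...........dd..d.ddd.dd.
162 ....dddddddd###############dd###.........ddddddd..###.d
163 ....ddddd########################.dd.....ddd..########d
164 .....###########################.d....#.d.############d
165 .....#########################........################.
166 .....###ddd##############.....d.......##########.d####.
167 ......###dd#############.....d.........######ddddd.###.
168 ......##################...............##.dddd...d.####
169 ......########...#######.................d.......dd#
[... 653 characters left out ...]
..d......#
181 .....d.................ddd...................d....dddd#
182 ......d................dddd..................d...ddd..#
183 ........................ddd..d...............ddd..#####
184 ........d...............ddd....................########
185 ........d...............dddd..................########.
186 .........d...............dd...................####.....
187 ...............................#..............#........
188 .......................................................
189 ......................#.......d........................
190 ..............................d........................
191 .......................d...............................
[[164.08010282 179.11762442]]
```

The visible tip is at about row 178, col 163. That puts it at z≈0.207, beside the thumb piece but only just overlapping it. I'll go 5 mm lower and close.

carry_out(motion="0 0 0.015 0 0 0 0.4; 0 0 0.01 0 0 0 0.4; 0 0 0 0 0 0 0.4")

```text
time: 24.52
tool_pos: [0.4656, -0.2809, 0.1801]
ee_rot: [-3.141, -0.0, 1.899]
wrist_force: [-1.0, -0.2, -0.8]
width: 0.0375
finger_force: 0.0
```

carry_out(motion="0 0 0 0 0 0 0.2; 0 0 0 0 0 0 0.15; 0 0 0 0 0 0 0.1; 0 0 0 0 0 0 0.1; 0 0 0 0 0 0 0.1")

```text
time: 25.15
tool_pos: [0.4656, -0.281, 0.1806]
ee_rot: [-3.141, 0.0, 1.899]
wrist_force: [-0.0, -0.3, 0.4]
width: 0.0118
finger_force: 30.0
```

The thumb piece is gripped (11.8 mm). I'll slide it towards the hinge.

carry_out(motion="0 0.03 0 0 0 0 0.1; 0 0.03 0 0 0 0 0.1; 0 0.03 0 0 0 0 0.1; 0 0.02 0 0 0 0 0.1; 0 0 0 0 0 0 0.1")

```text
time: 25.78
tool_pos: [0.4873, -0.2734, 0.1806]
ee_rot: [3.14, -0.0, 1.9]
wrist_force: [-0.6, 1.5, 2.3]
width: 0.0116
finger_force: 30.0
```

carry_out(motion="0 0.012 0 0 0 0 0.1; 0 0 0 0 0 0 0.1; 0 0 0 0 0 0 0.1")

```text
time: 26.15
tool_pos: [0.4873, -0.2734, 0.1806]
ee_rot: [-3.138, -0.001, 1.898]
wrist_force: [-6.4, 0.3, 2.9]
width: 0.0117
finger_force: 30.0
```

carry_out(motion="0 -0.012 0 0 0 0 0.1; 0 0 0 0 0 0 0.4; 0 0 0 0 0 0 0.4; 0 0 0 0 0 0 0.4; 0 0 -0.1 0 0 0 0.4; 0 0 -0.2 0 0 0 0.4; 0 0 -0.1 0 0 0 0.4; 0 0 0 0 0 0 0.4")

```text
time: 27.15
tool_pos: [0.4875, -0.2744, 0.2626]
ee_rot: [3.139, 0.004, 1.899]
wrist_force: [-0.6, 0.3, 0.2]
width: 0.0377
finger_force: 0.0
```

```bash
python3 go.py .3992 -.2043 .24 1.9
```

```text
t 27.15 pos [ 0.4875 -0.2744  0.2626] rot [3.139 0.004 1.899] F [-0.6  0.3  0.2] w 0.0377 q [-0.61  0.1   1.19 -0.    1.84 -0.94]
shift share [ 0.475 -0.305  0.11 ] turn share [ 0.001  0.002 -0.   ]
```

carry_out(motion="0.1 -0.064 0 0 0 0 0.4; 0.15 -0.096 0 0 0 0 0.4; 0.15 -0.096 0 0 0 0 0.4; 0.075 -0.049 0.05 0 0 0 0.4; 0 0 0.06 0 0 0 0.4; 0 0 0 0 0 0 0.4")

```text
time: 27.9
tool_pos: [0.3978, -0.2034, 0.2361]
ee_rot: [-3.139, -0.003, 1.899]
wrist_force: [-0.1, 0.3, 0.2]
width: 0.0374
finger_force: 0.0
```

```bash
python3 go.py .3992 -.2043 .125 1.9
```

```text
t 27.9 pos [ 0.3978 -0.2034  0.2361] rot [-3.139e+00 -3.000e-03  1.899e+00] F [-0.1  0.3  0.2] w 0.0374 q [-0.6  -0.15  1.49 -0.    1.8  -0.93]
shift share [-0.008  0.007  0.555] turn share [-0.001 -0.001 -0.   ]
```

carry_out(motion="-0.008 0.01 0.1 0 0 0 0.4; 0 0 0.2 0 0 0 0.4; 0 0 0.15 0 0 0 0.4; 0 0 0.1 0 0 0 0.4; 0 0 0 0 0 0 0.15; 0 0 0 0 0 0 0.15; 0 0 0 0 0 0 0; 0 0 0 0 0 0 0; 0 0 0 0 0 0 0")

```text
time: 29.02
tool_pos: [0.3996, -0.2055, 0.1297]
ee_rot: [-3.139, 0.002, 1.898]
wrist_force: [-5.2, -3.2, 2.8]
width: 0.011
finger_force: 30.0
```

```bash
python3 go.py .3992 -.2043 .125 1.9
```

```text
t 29.02 pos [ 0.3996 -0.2055  0.1297] rot [-3.139e+00  2.000e-03  1.898e+00] F [-5.2 -3.2  2.8] w 0.011 q [-0.6  -0.12  1.68 -0.    1.59 -0.93]
shift share [ 0.006 -0.     0.023] turn share [-0.001  0.001 -0.001]
```

carry_out(motion="0.058 0.012 0 0 0 0.025 0; 0.115 0.031 0 0 0 0.05 0; 0.115 0.031 0 0 0 0.05 0; 0 0 0 0 0 0 0")

```text
time: 29.52
tool_pos: [0.4005, -0.1448, 0.1296]
ee_rot: [-3.141, 0.001, 1.64]
wrist_force: [-5.6, -0.3, 3.9]
width: 0.011
finger_force: 30.0
```

```bash
python3 go.py .3992 -.2043 .125 1.9
```

```text
t 29.52 pos [ 0.4005 -0.1448  0.1296] rot [-3.141e+00  1.000e-03  1.640e+00] F [-5.6 -0.3  3.9] w 0.011 q [-0.48 -0.18  1.73 -0.    1.59 -0.55]
shift share [-0.296 -0.027  0.024] turn share [-0.     0.001 -0.124]
```

The door is free and moving. Continuing.

carry_out(motion="0.115 0.029 0 0 0 0.05 0; 0.115 0.029 0 0 0 0.05 0; 0.115 0.03 0 0 0 0.05 0; 0.115 0.03 0 0 0 0.05 0; 0 0 0 0 0 0 0")

```text
time: 30.15
tool_pos: [0.4335, -0.0565, 0.1296]
ee_rot: [3.14, 0.0, 1.223]
wrist_force: [-1.9, 0.2, 5.7]
width: 0.0114
finger_force: 30.0
```

```bash
python3 go.py .5 -.2043 .125 1.64
```

```text
t 30.15 pos [ 0.4335 -0.0565  0.1296] rot [3.14  0.    1.223] F [-1.9  0.2  5.7] w 0.0114 q [-0.26 -0.15  1.71 -0.    1.59  0.09]
shift share [-0.581  0.565  0.024] turn share [ 0.001  0.    -0.199]
```

carry_out(motion="0.115 0.03 0 0 0 0.05 0; 0.115 0.03 0 0 0 0.05 0; 0.115 0.03 0 0 0 0.05 0; 0.115 0.03 0 0 0 0.05 0; 0 0 0 0 0 0 0")

```text
time: 30.78
tool_pos: [0.4993, 0.0109, 0.1296]
ee_rot: [3.14, -0.001, 0.803]
wrist_force: [-2.3, -0.9, 6.6]
width: 0.0115
finger_force: 30.0
```

Run:
```python
from h import *
from scipy.optimize import least_squares
o=readout.get_obs();print(o["tool_pos"],o["ee_rot"],o["wrist_force"])
P=np.array([[.3996,-.2055],[.4005,-.1448],[.4335,-.0565],o["tool_pos"][:2]])
r=least_squares(lambda h:np.linalg.norm(P-h,axis=1)-.228,[.62,-.17]);print(r.x,r.fun*1e3)
a=np.arctan2(*(P-r.x).T[::-1]);print("angle",np.unwrap(a)[0]-np.unwrap(a))
```

```text
[0.49933787 0.01092946 0.1296113 ] [ 3.13974592e+00 -6.21882204e-04  8.02536435e-01] [-2.25997864 -0.90350641  6.57947343]
[ 0.62599882 -0.17865452] [-0.01512004  0.02597779 -0.01420452  0.00237342]
angle [0.         0.26704371 0.68347851 1.09982744]
```

carry_out(motion="0.115 0.03 0 0 0 0.05 0; 0.115 0.03 0 0 0 0.05 0; 0.115 0.03 0 0 0 0.05 0; 0.096 0.025 0 0 0 0.042 0; 0 0 0 0 0 0 0; 0 0 0 0 0 0 0; 0 0 0 0 0 0 0")

```text
time: 31.65
tool_pos: [0.5818, 0.045, 0.1297]
ee_rot: [3.141, -0.001, 0.4]
wrist_force: [-3.0, -0.2, 5.4]
width: 0.0118
finger_force: 30.0
```

Run:
```python
from h import *
o=readout.get_obs();p=o["tool_pos"];h=np.array([.626,-.17865])
d=p[:2]-h;d0=np.array([.3996,-.2055])-h
print(o["time"],p,o["ee_rot"],o["wrist_force"],o["width"],o["finger_force"],np.linalg.norm(d),(np.arctan2(d0[1],d0[0])-np.arctan2(d[1],d[0]))%(2*np.pi))
# mallet & bystander check: changed pixels vs. start
S0=dict(np.load("scene0.npz"));S=snap("scene")
D=(cv2.absdiff(S0["pixels"],S["pixels"]).sum(2)>60)
for n,(x,y,w,hh) in dict(mallet=(300,160,36,58),yellow1=(283,203,32,60),tin=(134,198,30,30),gougeB=(230,183,58,14),gougeA=(286,172,30,14),sheep=(333,225,24,50)).items(): print(n,D[y:y+hh,x:x+w].mean().round(3))
```

```text
31.65 [0.58178873 0.04498792 0.12966516] [ 3.14093953e+00 -6.74569080e-04  3.99751702e-01] [-2.96005698 -0.15961153  5.43771704] 0.011849927474868472 30.001476109027863 0.22796612956796375 1.4936657086189333
mallet 0.205
yellow1 0.01
tin 0.0
gougeB 0.823
gougeA 0.576
sheep 0.0
```

```bash
python3 -c "
from bench import robot
print(robot.close_job())"
```

```text
the job is handed in; nothing more can be done
None
```

Job handed in at about 32 s: the stop is flush, the mallet is upright at its old spot, the tug showed the door caught, the catch is slid right over, and the door is held open at about 1.49 rad; the arm blocked the last look at the two gouges.

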